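# Start the kitchen timer against the wooden step

## Robot

A 7-joint arm with a two-finger parallel gripper is mounted at the origin on a cart in front of the work surface, level with it; the furniture and walls round the work are solid. World frame = base frame: x ahead of the robot, y to its left, z up, the work surface at z = 0. Lengths are in m, angles in rad, forces in N, time in s.
With the tool pointing down it reaches from about 0.425 to 0.925 m from the base axis. Payload 6.8 kg.
Tool frame: the origin (TCP) lies at the very end of the fingers, on their centre line; the grasp point (between the pads) lies 19 mm behind it; z points along the fingers, y is the line along which they close (so a half turn about z gives the same grasp; the last joint's range is limited). The gripper opens to 85 mm and grips with 20 to 120 N. Pads are 22 mm wide; open, the fingers measure 114 mm over their backs; the gripper's body (76 mm by 85 mm) begins 54 mm behind the grasp point. The pads swing forward as they close: fully open they stand 13 mm farther back than shut.
Start: joints at [-1.289, 0.477, 0.022, 1.555, -0.011, 1.109, -0.083], TCP at [0.256, 0.624, 0.194] pointing down, gripper open.
Joint ranges: [-2.96, 2.96], [-0.34, 2.1], [-1.41, 1.46], [0.24, 2.44], [-1.37, 4.51], [0.17, 1.92], [-2.96, 2.96]. Speed limits (rad/s): [2.39, 2.39, 3.14, 3.14, 3.14, 3.14, 3.14].

## Interface

Orientations are given as a unit quaternion [w, x, y, z].
In Python, from station import bot gives the robot as it stands. The module is installed in compiled form; this text tells all that it offers.
- The arm moves only by the shell command python3 -m jog 'ROWS' [OPENING] [FORCE]. ROWS is JSON, a list of rows, each a list of 4 numbers: the shift along the tool's x, y, z in cm, then the turn about the tool's z in rad. In form: [[x, y, z, spin], ...]. A call has 1 to 20 rows; each row is the pose to reach, as a shift and turn from the pose commanded when the call began, along the tool's axes at that moment; what a row does not reach only later rows make up. A row lasts 1/12 s, in which the tool goes at most 41.7 mm and 7.16 degrees, less where a joint would pass 70% of its speed; a pose out of reach is approached as far as the arm can. A call with a gripper value outside its range is refused whole. OPENING is the closure, from -1 (fully open) to 1 (shut), set as the call begins (- or left out, the last holds). The fingers move at their own pace and stop on an object; FORCE is the grip in N (left out, the last holds). Time passes only in rows, so rows that repeat a pose let the fingers close. It gives the time, the measured TCP pose, the force, the opening and the grip force at its end, in the units of the state.
- bot.get_obs(): the state, without advancing time (a new reading comes with each control period).
- bot.read_camera(name): name is "scene" or "top"; returns a dict with "pixels" (420x560x3 uint8, red, green, blue), "depth" (420x560 float32, m along the optical axis (not along the pixel's ray), 0 where there is no reading), "fovy" (degrees; the focal length in pixels is half the picture's height over the tangent of half this angle, whatever the lens; pixels are square), "cx", "cy" (the principal point, pixels), "pose" (4x4, takes a point from camera to world coordinates). Camera axes: x right, y down, z forward; pixel columns grow to the right and rows downward; lengths in m; the calibration is good to about 2 mm. A picture is of the moment at which its call begins.
- bot.hand_in(): hands the job in; it is judged then, once.
The state is a dict: "t": time; "q": joint angles; "joint_vel": joint speeds; "joint_torque": joint torques, N m; "eef_pos": TCP position; "tool_rot": TCP orientation; "contact_force": force on the tool from outside, world axes, zero at the start; "torque": the same for the moment, N m; "gripper_width": opening from 0.0 (shut) to 1.0 (fully open); "grasp_force": force on a finger pad.
Only numpy, scipy, OpenCV 4.12 (cv2) and the standard library are available. Lean on these libraries where they do the work, as an engineer would, in place of code of your own. Each camera call takes 0.05 s, during which the arm holds its last target. There are 200 camera calls.

## Task

Start the white kitchen timer: push it back until it stands roughly square against the front of the wooden step, so that it cannot slide away, and with the step holding it press its red front button fully in for about half a second. Then let the button come out again and leave the white timer standing against the step; do not disturb the black timer.

Things in the scene. Friction and masses are not known exactly. Their poses are not given: they have to be found in the camera images.
- white_timer: Loose white timer, 0.2 kg: 70 mm deep (its x), 64 wide (y), 56 high. Origin: centre of underside, z up, worktop at z = 0. Front faces its own -x, roughly to the robot; flat back +x, at first 10 to 55 mm from the step, up to 9 degrees askew. Round red button, diameter 27 mm, mid-front: centre of its outer face at (-45, 0, 28) mm when out, 10 mm proud of the front.
- white_button (a joint): Travel of the white timer's red button: 0 out, 0.006 m fully in (still 4 mm proud). A spring returns it; it starts to move at about 2.5 N and is fully in at about 4 N. The timer slides on the worktop at 1 to 3 N, so unless braced it slides instead of the button going in.
- black_timer: Loose timer of the same make, size and axes in black, also with a red front button, beside the white one on either side, middles 110 to 215 mm apart. To be left alone.
- step: Low wooden step fixed to the worktop behind the timers, 110 mm deep (its x), 300 wide (y), 50 high. Origin: centre of its underside. Its flat upright front, the stop, is at its own x = -55 mm and faces its own -x, roughly to the robot. Spice jars and a salt mill stand on its back half.
Not all that is in view belongs to the job. Leave any green look-alike of the white_timer alone.

How it is judged:
By the outcome, as a careful person would: the job done as asked, in the order asked, and still so for the second after the job is handed in, with the robot touching nothing.
It also fails if it takes over 35 s, if anything falls off the work surface, if the arm or the gripper's body presses on something with over 40 N, if the wrist force passes 120 N, or if a joint passes its speed limit or range.

## Working session

There is one attempt and no reset: what is moved stays moved. The work goes in short steps, Python scripts to look and compute and a shell command to move; the robot and the scene stay as the last step left them, time stands still between calls to the robot, and variables do not carry over. Pictures are saved under pics/ and viewed, at most 10 in all, crops included, and the job is handed in when it is done.

```bash
mkdir -p pics; python3 - <<'E'
from station import bot
import cv2,numpy as np,pickle
o=bot.get_obs();print(o['t'],o['eef_pos'],o['tool_rot'],o['contact_force'])
D={}
for n in("scene","top"):
    c=bot.read_camera(n);D[n]=c
    cv2.imwrite(f'pics/{n}0.png',cv2.cvtColor(c['pixels'],cv2.COLOR_RGB2BGR))
    print(n,c['fovy'],c['cx'],c['cy'],np.round(c['pose'],3).tolist())
pickle.dump(D,open('c0.pkl','wb'))
E
```

```text
0.0 [0.25627775 0.62373805 0.1927441 ] [-1.00686290e-04  1.93653855e-01  9.81069494e-01 -9.06456295e-04] [-0.01446252 -0.40325914  0.16436309]
scene 43.663211503441715 281.9359852694159 218.78803957971672 [[-0.996, 0.071, -0.046, 0.519], [0.084, 0.77, -0.632, 0.438], [-0.01, -0.634, -0.774, 0.849], [0.0, 0.0, 0.0, 1.0]]
top 53.14368163353969 282.4283270478337 201.60617753309617 [[0.022, -0.998, 0.053, 0.4], [-1.0, -0.022, -0.0, -0.222], [0.002, -0.053, -0.999, 1.001], [0.0, 0.0, 0.0, 1.0]]
```

View pics/scene0.png

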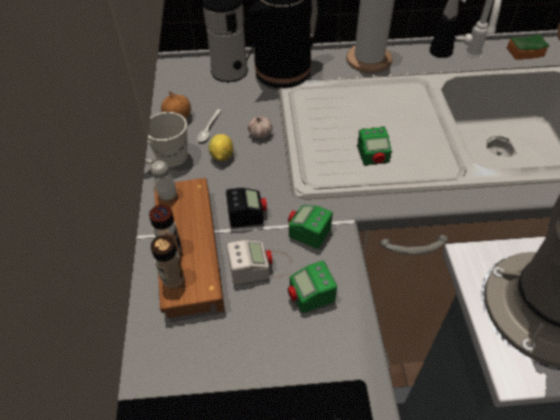

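View pics/top0.png

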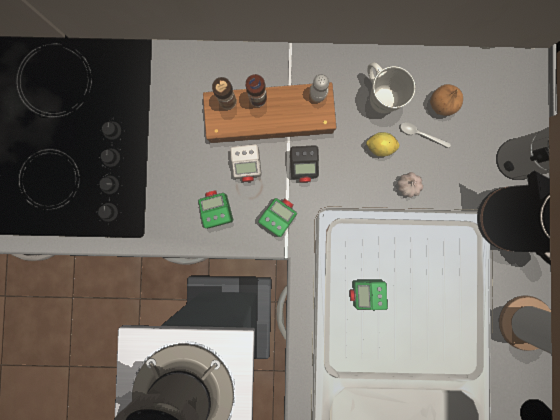

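```bash
cat > h.py <<'E'
import numpy as np,cv2
def K(c):
    f=c['pixels'].shape[0]/2/np.tan(np.radians(c['fovy'])/2); return f
def cast(c,uv,z):
    uv=np.atleast_2d(uv).astype(float);f=K(c);P=c['pose']
    d=np.c_[(uv[:,0]-c['cx'])/f,(uv[:,1]-c['cy'])/f,np.ones(len(uv))]@P[:3,:3].T
    o=P[:3,3]; return o+d*((z-o[2])/d[:,2])[:,None]
def cloud(c):
    h,w=c['depth'].shape;f=K(c);u,v=np.meshgrid(np.arange(w),np.arange(h))
    d=c['depth'];p=np.stack([(u-c['cx'])/f*d,(v-c['cy'])/f*d,d],-1)
    return p@c['pose'][:3,:3].T+c['pose'][:3,3]
E
python3 - <<'E'
import pickle,cv2,numpy as np
from h import *
D=pickle.load(open('c0.pkl','rb'))
T=D['top'];S=D['scene'];pt=cloud(T);ps=cloud(S)
def box(P,nm):
    r=cv2.minAreaRect((P[:,:2]*1000).astype(np.float32));print(nm,len(P),np.round(r[0],1),np.round(r[1],1),round(r[2],1),'z',np.round(np.median(P[:,2]),4))
for n,c,P in(('top',T,pt),('scene',S,ps)):
    hsv=cv2.cvtColor(c['pixels'],cv2.COLOR_RGB2HSV);H,s,v=[hsv[...,i].astype(int) for i in range(3)]
    roi=(P[...,0]>.3)&(P[...,0]<.8)&(P[...,1]<.1)&(P[...,1]>-.4)
    z=P[...,2];print(n,'worktop z',np.median(z[roi&(abs(z)<.02)]))
    top=roi&(z>.049)&(z<.066)
    k,l,st,ce=cv2.connectedComponentsWithStats(top.astype(np.uint8))
    for i in range(1,k):
        if st[i,4]>150: box(P[l==i],(np.round(ce[i]),np.median(c['pixels'][l==i],0)))
    wood=roi&(z>.042)&(z<.057)&(H<18)&(s>110)&(v>60)
    k,l,st,ce=cv2.connectedComponentsWithStats(wood.astype(np.uint8))
    i=1+np.argmax(st[1:,4]);box(P[l==i],'wood')
    red=((H<6)|(H>174))&(s>140)&(v>70)&roi&(z<.06)
    k,l,st,ce=cv2.connectedComponentsWithStats(red.astype(np.uint8))
    for i in range(1,k):
        if st[i,4]>15: print('red',ce[i],st[i,4],np.round(P[l==i].mean(0),3),np.round(np.ptp(P[l==i],0),3))
a=cv2.resize(T['pixels'][130:240,185:335],None,fx=5,fy=5,interpolation=cv2.INTER_CUBIC)
cv2.imwrite('pics/crop.png',a[...,::-1])
E
```

```text
top worktop z 0.00023662894249865118
(array([269., 113.]), array([171., 118.,  79.])) 3921 [ 660.1 -186.9] [109.6 299.1] 5.9 z 0.0507
(array([245., 156.]), array([206., 196., 182.])) 635 [ 550.  -133.4] [56.8 64.1] 7.0 z 0.0552
(array([304., 157.]), array([83., 79., 76.])) 629 [ 550.6 -269.8] [58.6 63.9] 4.0 z 0.0552
(array([214., 213.]), array([ 82., 157.,  93.])) 643 [423.9 -68.5] [60.6 63.5] 15.6 z 0.0551
(array([275., 220.]), array([ 92., 165., 103.])) 650 [ 411.5 -208.5] [63.6 59.5] 55.6 z 0.0551
wood 5047 [ 659.8 -186.9] [109.1 298.7] 6.0 z 0.0501
red [247.40540541 178.45945946] 37 [ 0.503 -0.14   0.039] [0.008 0.021 0.011]
red [304.57142857 179.28571429] 35 [ 0.504 -0.272  0.039] [0.008 0.023 0.011]
red [210.51612903 192.83870968] 31 [ 0.468 -0.057  0.039] [0.01  0.021 0.011]
red [287.62068966 202.89655172] 29 [ 0.448 -0.234  0.04 ] [0.013 0.021 0.011]
scene worktop z 0.0025362836025036306
(array([192., 247.]), array([150.,  94.,  55.])) 5247 [ 661.8 -187.3] [109.9 301.4] 5.9 z 0.0527
(array([240., 200.]), array([33., 33., 33.])) 719 [ 549.9 -270.1] [62.1 66.7] 4.0 z 0.0573
(array([313., 219.]), array([ 52., 124.,  63.])) 768 [ 413.4 -209.7] [66.3 61.8] 55.9 z 0.0573
(array([243., 255.]), array([172., 162., 150.])) 901 [ 548.6 -133.7] [62.6 65.6] 8.8 z 0.0573
(array([315., 279.]), array([ 62., 131.,  70.])) 1007 [426.4 -67.1] [64.5 64.1] 17.3 z 0.0569
wood 5062 [ 660.8 -186.3] [108.  299.3] 5.9 z 0.0526
red [263.02380952 202.35714286] 42 [ 0.506 -0.268  0.042] [0.01  0.019 0.017]
red [291.4137931  214.44827586] 29 [ 0.452 -0.231  0.042] [0.011 0.017 0.016]
red [269.13636364 255.90909091] 44 [ 0.503 -0.135  0.041] [0.008 0.018 0.015]
red [292.06666667 291.93333333] 75 [ 0.468 -0.053  0.041] [0.013 0.022 0.014]
```

View pics/crop.png

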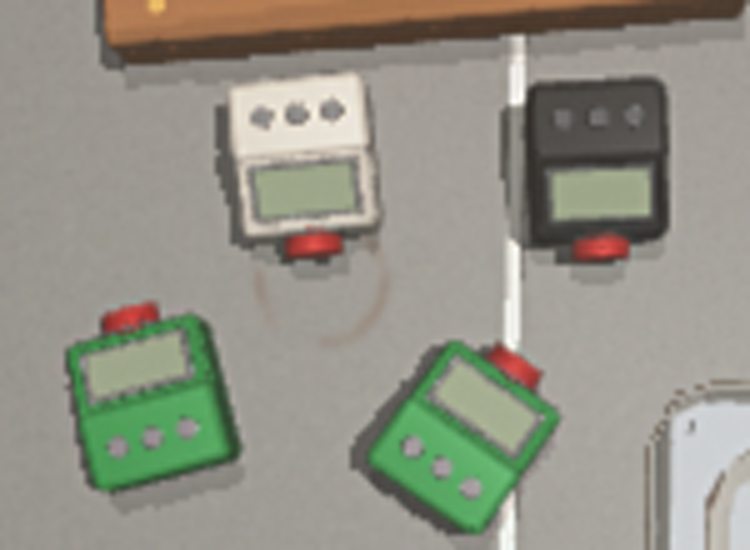

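White timer: top px (245,160), red button (247,178). The black one is at (304,160), and the greens at (214,210), (277,216) and (370,295). The only white one fits and the crop confirms it. The ring in front of it is a stain. The gap to the step is about 20 mm, with the step yawed 5.9° and the timer about 8°.

Plan: push its front with the half-open fingers either side of the button, then press with the fingers closed.

```bash
python3 -m jog '[[-32,-27,0,0],[-32,-27,0,0],[-32,-27,0,0],[-32,-27,0,0],[-32,-27,0,0],[-32,-27,0,0],[-32,-27,0,0],[-32,-27,0,0],[-32,-27,0,0],[-32,-27,0,0],[-32,-27,0,0]]' 0.02 30
cat > st.py <<'E'
# offset to the wanted TCP: args x y z(mm) heading(deg) of tool x -> jog units
import sys,numpy as np
from station import bot
from scipy.spatial.transform import Rotation as R
o=bot.get_obs();q=o['tool_rot'];r=R.from_quat([q[1],q[2],q[3],q[0]]);M=r.as_matrix()
h=np.degrees(np.arctan2(M[1,0],M[0,0]))
print('t',round(o['t'],2),'tcp',np.round(o['eef_pos']*1000,1),'head',round(h,2),'F',np.round(o['contact_force'],2),'w',round(float(o['gripper_width']),3),'z',np.round(M[:,2],3))
if len(sys.argv)>1:
    a=[float(v) for v in sys.argv[1:]]
    d=M.T@(np.array(a[:3])-np.array(o['eef_pos'])*1000)/10
    print('jog',np.round(d,2),'spin',round(-np.radians((a[3]-h+180)%360-180),4))
E
python3 st.py 468.9 -142.1 193 185.9
```

```text
t: 1.02
eef_pos: [0.4536, 0.244, 0.1937]
tool_rot: [0.001, 0.199, 0.98, -0.002]
contact_force: [0.3, -1.3, 0.7]
gripper_width: 0.491
grasp_force: 0.0
t 1.02 tcp [453.6 244.  193.7] head 157.0 F [ 0.32 -1.26  0.73] w 0.491 z [ 0.001 -0.004 -1.   ]
jog [-16.5  -34.94   0.21] spin -0.5045
```

```bash
python3 -m jog '[[-16.5,-35,0,-0.5],[-16.5,-35,0,-0.5],[-16.5,-35,0,-0.5],[-16.5,-35,0,-0.5],[-16.5,-35,0,-0.5],[-16.5,-35,0,-0.5],[-16.5,-35,0,-0.5],[-16.5,-35,0,-0.5],[-16.5,-35,0,-0.5],[-16.5,-35,0,-0.5],[-16.5,-35,0,-0.5],[-16.5,-35,0,-0.5]]'
python3 st.py 468.9 -142.1 13 185.9
```

```text
t: 2.02
eef_pos: [0.4691, -0.1348, 0.1935]
tool_rot: [-0.0, -0.053, 0.999, -0.0]
contact_force: [-0.9, 1.4, -0.1]
gripper_width: 0.483
grasp_force: 0.0
t 2.02 tcp [ 469.1 -134.8  193.5] head -173.91 F [-0.93  1.43 -0.13] w 0.483 z [-0.001 -0.    -1.   ]
jog [ 0.08 -0.73 18.05] spin 0.0034
```

```bash
python3 -m jog '[[0,0,4,0],[0,0,8,0],[0,0,9,0],[0,0,9,0]]' >/dev/null
python3 st.py 468.9 -142.1 13 185.9
```

```text
t 2.35 tcp [ 466.9 -131.4  101.1] head -173.57 F [ 0.24 -0.03 -0.08] w 0.489 z [-0.007  0.001 -1.   ]
jog [-0.14 -1.1   8.81] spin 0.0093
```

```bash
python3 -m jog '[[0,-1.1,0,0.01],[0,-1.1,2,0.01],[0,-1.1,5,0.01],[0,-1.1,8.4,0.01],[0,-1.1,8.6,0.01],[0,-1.1,8.6,0.01],[0,-1.1,8.6,0.01]]' >/dev/null
python3 st.py 468.9 -142.1 13 185.9
python3 - <<'E'
from station import bot
import cv2
for n in("top","scene"):
    c=bot.read_camera(n)['pixels']
    a=c[120:250,180:340] if n=="top" else c[160:320,180:360]
    cv2.imwrite(f'pics/{n}1.png',cv2.resize(a,None,fx=3.5,fy=3.5,interpolation=cv2.INTER_CUBIC)[...,::-1])
E
```

```text
t 2.93 tcp [ 472.5 -145.1   19.9] head -174.29 F [0.4  0.   0.59] w 0.49 z [ 0.003 -0.    -1.   ]
jog [0.33 0.33 0.68] spin -0.0033
```

View pics/scene1.png

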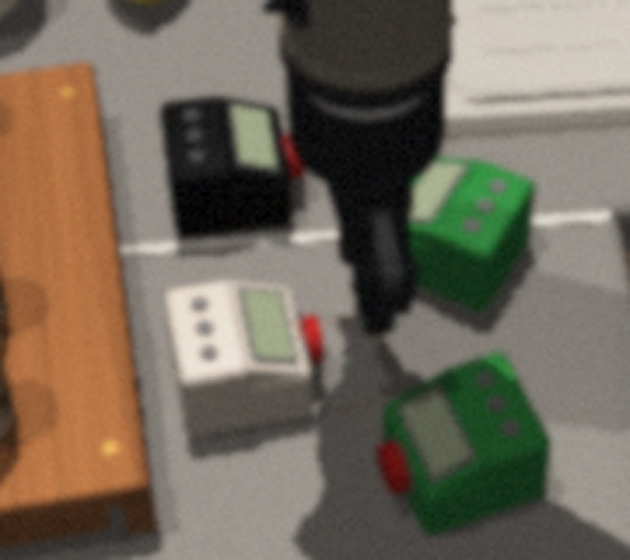

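```bash
python3 -m jog '[[-0.3,0.3,0.5,0],[-0.6,0.3,0.5,0],[-1.0,0.3,0.5,0],[-1.4,0.3,0.5,0],[-1.8,0.3,0.5,0],[-1.8,0.3,0.5,0],[-1.8,0.3,0.5,0]]' >/dev/null
python3 st.py 488.8 -140 13 185.9
python3 - <<'E'
from station import bot
import cv2
c=bot.read_camera("top")['pixels']
cv2.imwrite('pics/top2.png',cv2.resize(c[120:250,180:340],None,fx=4,fy=4,interpolation=cv2.INTER_CUBIC)[...,::-1])
E
```

```text
t 3.62 tcp [ 488.6 -139.6   12.7] head -174.25 F [-0.19  0.18  1.14] w 0.492 z [ 0. -0. -1.]
jog [-0.01 -0.05 -0.03] spin -0.0026
```

View pics/top2.png

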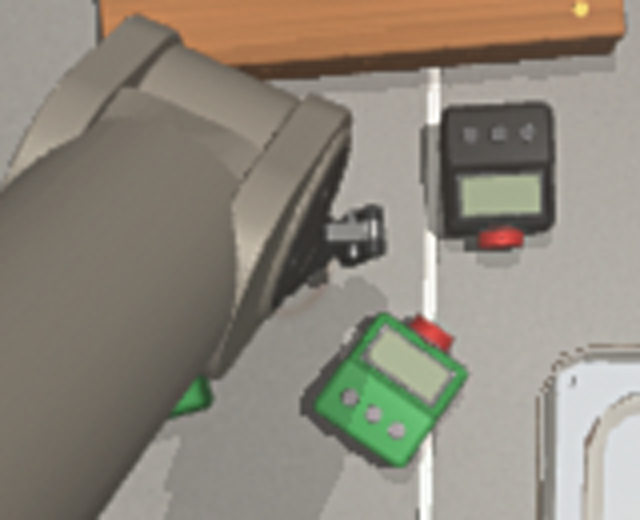

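```bash
python3 - <<'E'
import pickle,numpy as np
from station import bot
from h import *
D=pickle.load(open('c0.pkl','rb'));P0=cloud(D['top'])
m=(P0[...,2]>.06)&(P0[...,2]<.3)&(P0[...,0]>.6)&(P0[...,0]<.75)&(abs(P0[...,1]+.19)<.16)
for y in((-.1,0),(-.2,-.1),(-.35,-.2)):
    k=m&(P0[...,1]>y[0])&(P0[...,1]<y[1]);q=P0[k];
    if len(q):print('jar',y,q.min(0).round(3),q.max(0).round(3))
for n in("top","scene"):
    P=cloud(bot.read_camera(n))
    a=(P[...,2]>.08)&(P[...,2]<.8)&(P[...,0]>.3)&(abs(P[...,1]+.1)<.15)&(P[...,0]<.66)
    q=P[a]
    for x0 in np.arange(.42,.66,.02):
        s=q[(q[:,0]>x0)&(q[:,0]<x0+.02)]
        if len(s):print(n,round(x0,2),'zmin',s[:,2].min().round(3),'y',s[:,1].min().round(3),s[:,1].max().round(3))
E
```

```text
jar (-0.1, 0) [ 0.658 -0.1    0.061] [ 0.698 -0.072  0.159]
jar (-0.2, -0.1) [ 0.659 -0.181  0.061] [ 0.707 -0.1    0.159]
jar (-0.35, -0.2) [ 0.678 -0.318  0.06 ] [ 0.718 -0.276  0.142]
top 0.42 zmin 0.366 y -0.171 -0.072
top 0.44 zmin 0.183 y -0.182 -0.08
top 0.46 zmin 0.098 y -0.19 -0.086
top 0.48 zmin 0.1 y -0.208 -0.09
top 0.5 zmin 0.11 y -0.206 -0.099
top 0.52 zmin 0.375 y -0.168 -0.108
top 0.54 zmin 0.375 y -0.133 -0.118
top 0.6 zmin 0.504 y -0.25 0.05
top 0.62 zmin 0.502 y -0.25 0.05
top 0.64 zmin 0.082 y -0.099 -0.084
scene 0.42 zmin 0.4 y -0.122 -0.062
scene 0.44 zmin 0.182 y -0.15 -0.071
scene 0.46 zmin 0.103 y -0.181 -0.074
scene 0.48 zmin 0.08 y -0.187 -0.073
scene 0.5 zmin 0.119 y -0.192 -0.09
scene 0.52 zmin 0.184 y -0.157 -0.099
scene 0.54 zmin 0.354 y -0.12 -0.111
scene 0.62 zmin 0.505 y -0.218 0.05
scene 0.64 zmin 0.086 y -0.095 -0.088
```

```bash
python3 -m jog '[[-0.3,0,0,0],[-0.5,0,0,0],[-0.7,0,0,0],[-0.9,0,0,0],[-1.1,0,0,0],[-1.3,0,0,0],[-1.4,0,0,0]]' >/dev/null;python3 st.py 
python3 -m jog '[[-0.2,0,0,0],[-0.4,0,0,0],[-0.6,0,0,0],[-0.8,0,0,0],[-0.8,0,0,0]]' >/dev/null;python3 st.py 518.6 -136.9 13 185.9
```

```text
t 4.35 tcp [ 502.7 -138.1   12.7] head -174.25 F [ 0.34 -1.11 -0.08] w 0.493 z [ 0. -0. -1.]
t 4.77 tcp [ 510.8 -137.3   12.7] head -174.24 F [ 0.29 -0.47 -0.08] w 0.489 z [ 0. -0. -1.]
jog [-0.78 -0.04 -0.03] spin -0.0025
```

```bash
for i in 1; do python3 -m jog '[[-0.15,0,0,0],[-0.3,0,0,0],[-0.45,0,0,0]]' >/dev/null;python3 st.py; done
python3 -m jog '[[-0.15,0,0,0],[-0.3,0,0,0]]' >/dev/null;python3 st.py 
python3 -m jog '[[-0.1,0,0,0],[-0.2,0,0,0]]' >/dev/null;python3 st.py 518.6 -136.9 13 185.9
python3 - <<'E'
from station import bot
import cv2
c=bot.read_camera("scene")['pixels']
cv2.imwrite('pics/s3.png',cv2.resize(c[180:320,180:340],None,fx=4,fy=4,interpolation=cv2.INTER_CUBIC)[...,::-1])
E
```

```text
t 5.02 tcp [ 514.8 -136.9   12.7] head -174.26 F [0.07 0.21 0.75] w 0.485 z [-0.  0. -1.]
t 5.18 tcp [ 517.8 -136.6   12.7] head -174.26 F [-0.55 -0.24 -0.44] w 0.486 z [-0.  0. -1.]
t 5.35 tcp [ 519.8 -136.4   12.7] head -174.26 F [-0.52  0.21 -0.32] w 0.492 z [ 0.  0. -1.]
jog [ 0.13 -0.04 -0.03] spin -0.0027
```

View pics/s3.png

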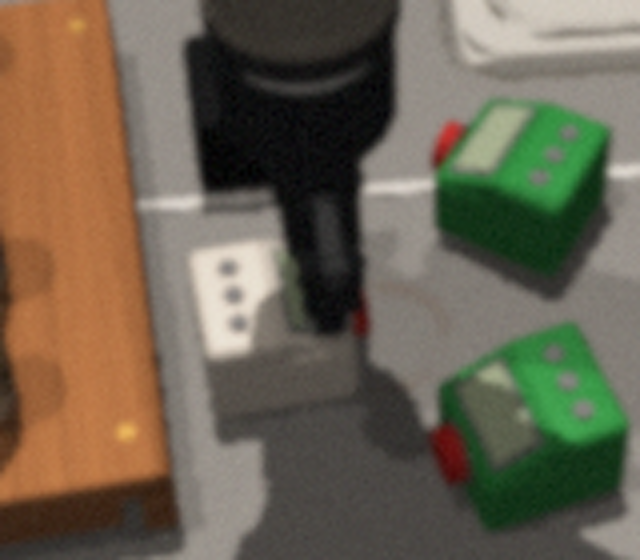

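```bash
python3 - <<'E'
from station import bot
from h import *
c=bot.read_camera("scene");P=cloud(c)
np.set_printoptions(linewidth=200)
for v in range(236,272,3):
    print(v,' '.join('(%d,%d,%d)'%tuple(1000*P[v,u]) for u in range(246,276,3)))
E
```

```text
236 (545,-214,3) (539,-214,2) (531,-111,135) (526,-114,131) (521,-94,156) (516,-92,159) (510,-117,125) (505,-115,128) (497,-210,2) (491,-209,3)
239 (546,-206,3) (540,-206,3) (531,-110,129) (526,-110,127) (521,-113,124) (516,-87,157) (511,-87,156) (506,-110,125) (497,-203,1) (491,-203,1)
242 (544,-158,57) (539,-158,56) (532,-109,121) (527,-108,121) (521,-109,120) (516,-80,157) (511,-81,156) (506,-81,156) (498,-194,3) (492,-194,3)
245 (544,-150,59) (539,-151,56) (533,-153,53) (527,-79,152) (522,-75,157) (517,-74,158) (512,-76,155) (507,-75,155) (502,-76,153) (492,-186,4)
248 (545,-144,58) (539,-144,57) (534,-146,54) (527,-71,154) (522,-70,156) (517,-72,152) (512,-72,152) (507,-73,150) (502,-72,150) (493,-179,3)
251 (545,-137,57) (539,-137,57) (534,-138,55) (528,-88,123) (522,-73,143) (517,-75,140) (512,-75,139) (507,-77,136) (502,-76,136) (493,-170,5)
254 (545,-131,57) (540,-131,56) (534,-130,57) (528,-92,108) (523,-77,129) (518,-78,127) (513,-78,126) (508,-79,124) (501,-138,41) (494,-164,4)
257 (545,-122,60) (540,-122,58) (535,-124,55) (528,-88,106) (523,-81,115) (518,-85,108) (513,-87,105) (508,-85,107) (501,-132,40) (494,-158,3)
260 (546,-116,58) (540,-116,58) (535,-117,56) (529,-118,53) (524,-101,77) (518,-104,72) (513,-104,71) (508,-111,60) (501,-130,33) (519,437,848)
263 (546,-109,59) (541,-109,58) (535,-108,58) (530,-112,53) (524,-106,61) (519,-113,49) (513,-116,44) (508,-118,41) (502,-125,29) (495,-144,2)
266 (546,-104,56) (541,-106,53) (536,-106,53) (530,-107,50) (525,-108,48) (519,-109,45) (514,-110,44) (508,-109,44) (502,-139,0) (496,-135,4)
269 (547,-102,50) (541,-101,50) (536,-106,43) (531,-107,41) (525,-106,41) (520,-106,40) (514,-107,39) (508,-108,35) (502,-129,4) (496,-130,2)
```

The fingertip seems to sit above the timer's sloped front instead of touching it, and the timer hasn't moved. I'll back off and measure the real tip height in the cameras.

```bash
python3 -m jog '[[1,0,0,0],[3,0,0,0],[4.5,0,0,0],[4.5,0,0,0],[4.5,0,0,0]]' >/dev/null;python3 st.py
python3 - <<'E'
from station import bot
from h import *
import pickle
o=bot.get_obs();e=np.array(o['eef_pos'])
D={}
for n in("scene","top"):
    c=bot.read_camera(n);D[n]=c;P=cloud(c)
    a=(abs(P[...,0]-e[0])<.03)&(abs(P[...,1]-e[1])<.06)&(P[...,2]>.008)&(c['pixels'].max(-1)<110)
    q=P[a]
    for z in np.arange(.01,.16,.01):
        s=q[(q[:,2]>z)&(q[:,2]<z+.01)]
        if len(s):print(n,round(z,2),len(s),'x',(s[:,0].min()*1000).round(),(s[:,0].max()*1000).round(),'y',(s[:,1].min()*1000).round(),(s[:,1].max()*1000).round())
pickle.dump(D,open('c1.pkl','wb'))
a=D['scene']['pixels'][180:320,180:340]
cv2.imwrite('pics/s4.png',cv2.resize(a,None,fx=5,fy=4.2,interpolation=cv2.INTER_CUBIC)[...,::-1])
E
```

```text
t 5.87 tcp [ 473.7 -141.1   12.7] head -174.32 F [ 0.53 -0.19  0.04] w 0.486 z [-0.001  0.    -1.   ]
scene 0.01 3 x 444.0 470.0 y -193.0 -83.0
scene 0.02 12 x 444.0 502.0 y -195.0 -82.0
scene 0.03 12 x 444.0 502.0 y -195.0 -82.0
scene 0.04 37 x 444.0 470.0 y -199.0 -81.0
scene 0.05 49 x 444.0 488.0 y -200.0 -81.0
scene 0.06 32 x 462.0 487.0 y -164.0 -107.0
scene 0.07 23 x 466.0 484.0 y -163.0 -107.0
scene 0.08 3 x 482.0 483.0 y -119.0 -113.0
scene 0.09 3 x 482.0 484.0 y -113.0 -108.0
scene 0.1 48 x 459.0 485.0 y -121.0 -89.0
scene 0.11 26 x 458.0 490.0 y -122.0 -85.0
scene 0.12 106 x 456.0 494.0 y -163.0 -82.0
scene 0.13 55 x 456.0 490.0 y -126.0 -81.0
scene 0.14 42 x 454.0 491.0 y -125.0 -82.0
scene 0.15 134 x 454.0 493.0 y -134.0 -81.0
top 0.03 4 x 445.0 454.0 y -200.0 -194.0
top 0.04 1 x 449.0 449.0 y -196.0 -196.0
top 0.08 1 x 471.0 471.0 y -177.0 -177.0
top 0.09 2 x 465.0 468.0 y -177.0 -173.0
top 0.1 18 x 467.0 478.0 y -193.0 -176.0
top 0.11 7 x 462.0 490.0 y -187.0 -172.0
top 0.12 8 x 468.0 474.0 y -200.0 -189.0
top 0.13 1 x 468.0 468.0 y -194.0 -194.0
top 0.14 20 x 468.0 491.0 y -200.0 -188.0
top 0.15 20 x 467.0 492.0 y -200.0 -178.0
```

View pics/s4.png

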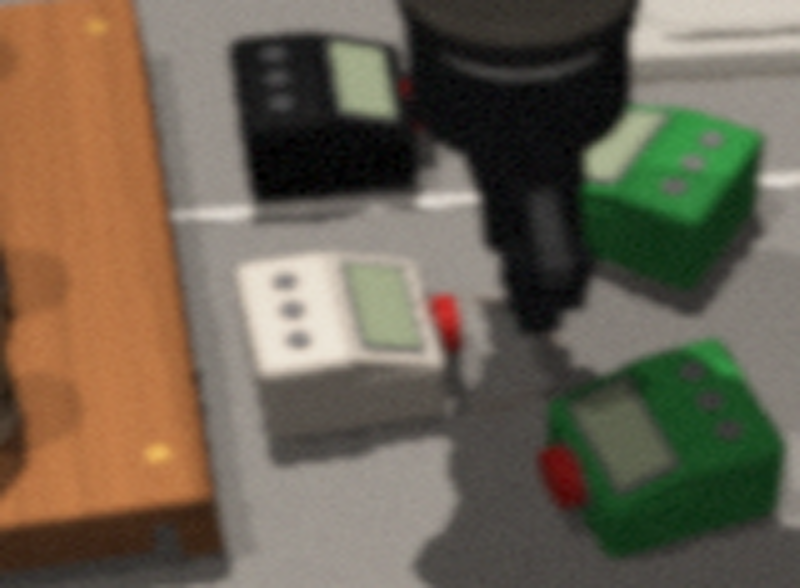

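```bash
python3 - <<'E'
import pickle
from h import *
D=pickle.load(open('c1.pkl','rb'));c=D['scene'];P=cloud(c)
def proj(p):
    q=np.linalg.inv(c['pose'])@np.r_[p,1];f=K(c);return (q[:2]/q[2]*f+[c['cx'],c['cy']]).round(1)
for y in(-.106,-.12):
  for z in(.013,.03,.05,.07,.09): print(y,z,proj([.472,y,z]))
for v in range(238,270,2):
    print(v,' '.join('(%d,%d,%d)'%tuple(1000*P[v,u]) for u in range(280,300,3)),c['pixels'][v,289])
E
```

```text
-0.106 0.013 [287.  275.5]
-0.106 0.03 [287.  270.5]
-0.106 0.05 [286.9 264.5]
-0.106 0.07 [286.9 258.2]
-0.106 0.09 [286.9 251.7]
-0.12 0.013 [286.3 269.4]
-0.12 0.03 [286.3 264.3]
-0.12 0.05 [286.3 258.2]
-0.12 0.07 [286.2 251.9]
-0.12 0.09 [286.2 245.4]
238 (483,-112,123) (477,-114,120) (474,-93,147) (470,-85,156) (465,-86,154) (460,-82,159) (442,-189,17) [55 55 53]
240 (483,-114,114) (480,-81,158) (475,-81,157) (470,-81,156) (465,-80,157) (460,-80,156) (455,-82,154) [48 46 45]
242 (483,-109,115) (480,-81,153) (475,-78,156) (470,-79,153) (466,-76,157) (460,-79,152) (442,-190,3) [45 47 48]
244 (483,-111,106) (480,-80,148) (475,-76,153) (471,-76,152) (466,-75,153) (460,-77,149) (442,-185,2) [34 33 33]
246 (483,-111,101) (480,-81,142) (475,-78,145) (470,-78,143) (465,-79,142) (460,-80,140) (442,-183,-1) [26 28 27]
248 (483,-112,93) (480,-83,133) (475,-80,136) (470,-84,130) (465,-81,133) (459,-84,128) (443,-174,4) [19 19 19]
250 (483,-119,77) (480,-81,129) (475,-84,125) (470,-82,127) (464,-86,121) (459,-86,119) (444,-171,1) [15 15 17]
252 (483,-120,71) (480,-84,119) (474,-91,109) (469
[... 221 characters left out ...]
7,-110,70) (461,-117,59) (451,-154,6) (445,-155,3) [10 15 11]
258 (481,-154,2) (478,-111,63) (473,-107,68) (467,-110,64) (457,-152,2) (451,-152,1) (446,-150,3) [31 29 27]
260 (481,-151,0) (475,-150,0) (470,-149,2) (464,-149,1) (458,-149,0) (452,-147,2) (446,-146,2) [58 52 47]
262 (482,-145,2) (476,-145,1) (470,-144,2) (464,-142,4) (458,-142,3) (452,-142,2) (447,-141,3) [57 52 48]
264 (482,-139,3) (476,-140,1) (471,-138,4) (465,-139,1) (459,-138,3) (453,-138,1) (447,-138,0) [51 48 46]
266 (482,-136,2) (477,-136,1) (471,-134,2) (465,-134,2) (459,-133,3) (453,-133,2) (448,-133,1) [54 53 49]
268 (483,-132,0) (477,-130,3) (471,-130,1) (465,-129,2) (460,-129,1) (454,-128,2) (448,-128,1) [60 58 54]
```

Finger pads seen at x 461–484 and outer y −107 agree with the reported TCP. The tips, though, are at z ≈ 64 mm, not about 13, so I'll trust the cameras for height and descend in checked steps.

```bash
cat > tip.py <<'E'
from station import bot
from h import *
e=np.array(bot.get_obs()['eef_pos']);c=bot.read_camera('scene');P=cloud(c)
a=(abs(P[...,0]-e[0])<.02)&(P[...,1]-e[1]<.06)&(P[...,1]-e[1]>-.02)&(c['pixels'].max(-1)<40)&(P[...,2]>.008)
v,u=np.nonzero(a);m=v>=v.max()-2
print('lowest gripper rows',v.max(),'pts',(P[v[m],u[m]]*1000).round()[:8].tolist())
E
python3 -m jog '[[0,0,1,0],[0,0,2,0],[0,0,2.5,0],[0,0,2.5,0],[0,0,2.5,0]]' >/dev/null;python3 st.py;python3 tip.py
```

```text
t 6.38 tcp [ 474.4 -140.9  -13.1] head -174.26 F [0.34 0.4  0.61] w 0.491 z [-0.002  0.    -1.   ]
lowest gripper rows 267 pts [[479.0, -110.0, 44.0], [477.0, -107.0, 48.0], [475.0, -109.0, 44.0], [473.0, -110.0, 42.0], [472.0, -110.0, 42.0], [470.0, -109.0, 44.0], [468.0, -110.0, 42.0], [466.0, -110.0, 41.0]]
```

```bash
python3 -m jog '[[0,0,0.8,0],[0,0,1.6,0],[0,0,2.2,0],[0,0,2.2,0],[0,0,2.2,0]]' >/dev/null;python3 st.py;python3 tip.py
```

```text
t 6.85 tcp [ 474.4 -140.9  -34.9] head -174.26 F [ 0.22 -0.23  0.04] w 0.489 z [-0.001  0.    -1.   ]
lowest gripper rows 273 pts [[477.0, -109.0, 25.0], [475.0, -109.0, 24.0], [473.0, -111.0, 21.0], [472.0, -110.0, 22.0], [470.0, -110.0, 23.0], [468.0, -110.0, 22.0], [466.0, -109.0, 23.0], [477.0, -109.0, 22.0]]
```

```bash
python3 -m jog '[[-0.3,0,0,0],[-0.6,0,0,0],[-0.9,0,0,0],[-1.2,0,0,0],[-1.5,0,0,0],[-1.8,0,0,0],[-2.1,0,0,0],[-2.3,0,0,0]]' >/dev/null;python3 st.py 
python3 -m jog '[[-0.15,0,0,0],[-0.3,0,0,0],[-0.45,0,0,0],[-0.6,0,0,0]]' >/dev/null;python3 st.py
python3 -m jog '[[-0.15,0,0,0],[-0.3,0,0,0],[-0.45,0,0,0],[-0.6,0,0,0]]' >/dev/null;python3 st.py
python3 -m jog '[[-0.15,0,0,0],[-0.3,0,0,0],[-0.4,0,0,0]]' >/dev/null;python3 st.py 518.6 -136.9 -35 185.9
```

```text
t 7.57 tcp [ 498.1 -138.5  -34.3] head -174.24 F [-0.89 -0.63  0.23] w 0.495 z [-0.  0. -1.]
t 7.9 tcp [ 503.6 -138.1  -34.4] head -174.27 F [-0.91  0.05 -0.44] w 0.488 z [-0. -0. -1.]
t 8.23 tcp [ 509.8 -137.4  -34.3] head -174.26 F [-0.42  0.08 -1.02] w 0.488 z [-0. -0. -1.]
t 8.48 tcp [ 513.9 -137.   -34.3] head -174.26 F [-1.18  0.7   0.27] w 0.487 z [ 0. -0. -1.]
jog [-0.46 -0.04  0.07] spin -0.0027
```

```bash
python3 -m jog '[[-0.1,0,0,0],[-0.2,0,0,0],[-0.25,0,0,0]]' >/dev/null;python3 st.py
python3 -m jog '[[-0.1,0,0,0],[-0.15,0,0,0]]' >/dev/null;python3 st.py
python3 -m jog '[[-0.1,0,0,0],[-0.1,0,0,0]]' >/dev/null;python3 st.py 
python3 - <<'E'
from station import bot
import cv2
c=bot.read_camera("scene")['pixels']
cv2.imwrite('pics/s5.png',cv2.resize(c[180:320,180:340],None,fx=5,fy=4.2,interpolation=cv2.INTER_CUBIC)[...,::-1])
E
```

```text
t 8.73 tcp [ 516.3 -136.8  -34.3] head -174.26 F [ 0.04 -0.19 -0.1 ] w 0.488 z [ 0. -0. -1.]
t 8.9 tcp [ 517.8 -136.6  -34.3] head -174.26 F [-1.71 -0.14  0.17] w 0.486 z [ 0. -0. -1.]
t 9.07 tcp [ 519.  -136.5  -34.3] head -174.26 F [ 0.21  0.02 -0.62] w 0.492 z [ 0. -0. -1.]
```

View pics/s5.png

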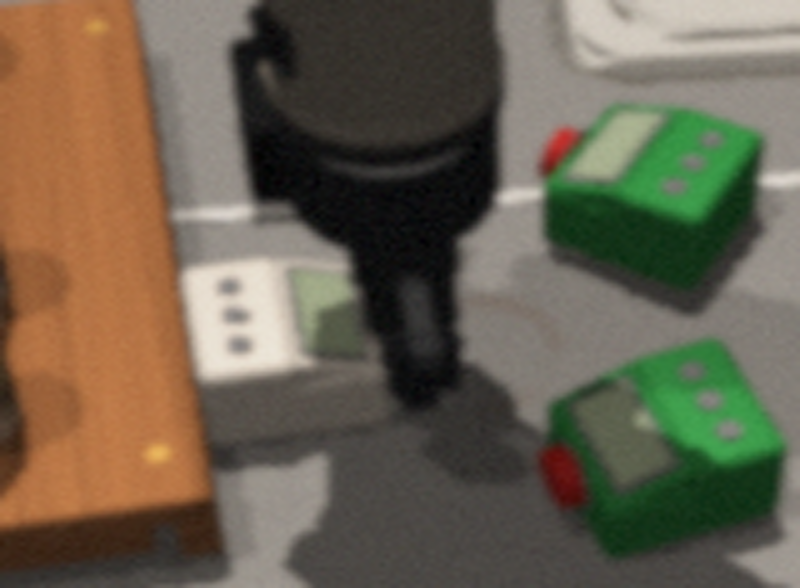

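The timer is moving back squarely and its back is now nearly at the step. I'll creep on until the force rises.

```bash
python3 -m jog '[[-0.1,0,0,0],[-0.1,0,0,0]]' >/dev/null;python3 st.py
python3 -m jog '[[-0.1,0,0,0],[-0.1,0,0,0]]' >/dev/null;python3 st.py
python3 -m jog '[[-0.1,0,0,0],[-0.1,0,0,0]]' >/dev/null;python3 st.py
python3 - <<'E'
from station import bot
from h import *
for n in('scene','top'):
    c=bot.read_camera(n);P=cloud(c);z=P[...,2]
    px=c['pixels'].astype(int);hsv=cv2.cvtColor(c['pixels'],cv2.COLOR_RGB2HSV)
    m=(z>.052)&(z<.064)&(hsv[...,1]<60)&(px.min(-1)>90)&(P[...,0]<.62)&(P[...,0]>.5)&(P[...,1]<-.08)&(P[...,1]>-.19)
    q=P[m]
    if len(q)>60: print(n,len(q),cv2.minAreaRect((q[:,:2]*1000).astype(np.float32)),'max along step axis',(np.percentile(q[:,0]*.9947+q[:,1]*.1028,[95,99])*1000).round(1))
print('stop at',round(605.3*.9947-192.7*.1028,1))
E
```

```text
t 9.28 tcp [ 519.  -136.4  -34.4] head -174.26 F [-2.54 -0.18  2.9 ] w 0.486 z [-0.001  0.    -1.   ]
t 9.45 tcp [ 519.  -136.4  -34.5] head -174.28 F [-5.15 -0.48  4.17] w 0.488 z [-0.003  0.    -1.   ]
t 9.62 tcp [ 518.9 -136.4  -34.7] head -174.29 F [-7.27 -1.57  5.81] w 0.494 z [-0.005  0.001 -1.   ]
scene 730 ((571.7135009765625, -132.7970428466797), (55.89209747314453, 66.33769989013672), 5.326935768127441) max along step axis [580.5 582.4]
stop at 582.3
```

```bash
python3 -m jog '[[0.5,0,0,0],[1,0,0,0],[2,0,0,0],[2.8,0,0,0],[2.8,0,0,0],[2.8,0,0,0]]' >/dev/null;python3 st.py
python3 -m jog '[[0,0,-0.3,0],[0,0,-0.3,0],[0,0,-0.3,0],[0,0,-0.3,0],[0,0,-0.3,0],[0,0,-0.3,0],[0,0,-0.3,0],[0,0,-0.3,0]]' 1 30 >/dev/null;python3 st.py;python3 tip.py
python3 - <<'E'
from station import bot
import cv2
c=bot.read_camera("scene")['pixels']
cv2.imwrite('pics/s6.png',cv2.resize(c[180:320,180:340],None,fx=5,fy=4.2,interpolation=cv2.INTER_CUBIC)[...,::-1])
E
```

```text
t 10.22 tcp [ 493.3 -139.1  -34.2] head -174.29 F [ 0.62  0.45 -0.32] w 0.491 z [-0.  0. -1.]
t 10.88 tcp [ 493.7 -139.   -31.4] head -174.26 F [-0.53 -0.82 -0.3 ] w -0.001 z [-0.  0. -1.]
lowest gripper rows 265 pts [[502.0, -89.0, 84.0], [497.0, -80.0, 96.0], [493.0, -81.0, 94.0], [492.0, -80.0, 96.0], [490.0, -81.0, 93.0], [485.0, -135.0, 15.0], [499.0, -128.0, 23.0], [497.0, -126.0, 25.0]]
```

View pics/s6.png

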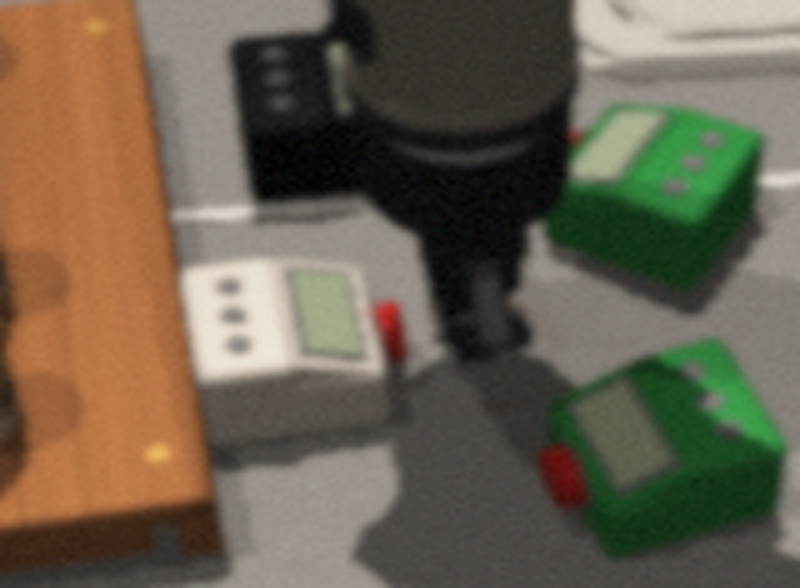

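```bash
python3 - <<'E'
from station import bot
from h import *
e=np.array(bot.get_obs()['eef_pos'])*1000
c=bot.read_camera('scene');P=cloud(c)*1000
h=cv2.cvtColor(c['pixels'],cv2.COLOR_RGB2HSV).astype(int)
m=((h[...,0]<6)|(h[...,0]>174))&(h[...,1]>140)&(h[...,2]>60)&(P[...,0]>490)&(P[...,0]<525)&(abs(P[...,1]+138)<30)
q=P[m];x=np.array([.9947,.1028]);y=np.array([-.1028,.9947])
print(len(q),q.mean(0),'along',np.percentile(q[:,:2]@x,[2,98]),'lat',np.percentile(q[:,:2]@y,[2,50,98]),'tcp',e[:2]@x,e[:2]@y)
E
python3 -m jog '[[-0.3,0,0,0],[-0.6,0,0,0],[-0.9,0,0,0],[-1.1,0,0,0],[-1.2,0,0,0],[-1.2,0,0,0]]'>/dev/null;python3 st.py
```

```text
22 [ 523.46876498 -131.74802218   39.59348121] along [505.08054866 509.11225572] lat [-195.96757234 -184.35979917 -178.01936835] tcp 476.86341908964766 -189.02677884890505
t 11.53 tcp [ 506.1 -137.7  -31.3] head -174.24 F [-0.14 -0.77 -0.47] w 0.002 z [ 0. -0. -1.]
```

```bash
python3 -m jog '[[-0.1,0,0,0],[-0.2,0,0,0],[-0.3,0,0,0],[-0.4,0,0,0]]'>/dev/null;python3 st.py
python3 -m jog '[[-0.1,0,0,0],[-0.2,0,0,0],[-0.3,0,0,0]]'>/dev/null;python3 st.py
python3 -m jog '[[-0.1,0,0,0],[-0.2,0,0,0],[-0.3,0,0,0]]'>/dev/null;python3 st.py
```

```text
t 11.87 tcp [ 509.3 -137.4  -31.4] head -174.27 F [-2.59 -0.03  1.15] w 0.001 z [-0.001  0.    -1.   ]
t 12.12 tcp [ 511.9 -137.2  -31.5] head -174.27 F [-3.21 -0.75  1.89] w -0.001 z [-0.001  0.    -1.   ]
t 12.37 tcp [ 515.2 -136.8  -31.5] head -174.27 F [-4.23 -0.47  1.27] w -0.004 z [-0.001  0.    -1.   ]
```

```bash
python3 -m jog '[[-0.3,0,0,0],[-0.3,0,0,0],[-0.3,0,0,0],[-0.3,0,0,0],[-0.3,0,0,0],[-0.3,0,0,0]]'>/dev/null;python3 st.py
python3 -m jog '[[1,0,0,0],[2,0,0,0],[3,0,0,0],[4,0,0,0],[4,0,0,0]]'>/dev/null;python3 st.py
```

```text
t 12.87 tcp [ 515.  -136.9  -31.9] head -174.33 F [-10.79  -1.29   6.23] w 0.0 z [-0.006  0.001 -1.   ]
t 13.28 tcp [ 476.5 -140.8  -31.3] head -174.33 F [-0.39  0.54 -0.5 ] w -0.0 z [-0.001  0.    -1.   ]
```

```bash
python3 -m jog '[[0,0,-3,0],[0,0,-6,0],[0,0,-10,0],[0,0,-14,0],[0,8,-18,0],[0,14,-18,0],[0,20,-18,0],[0,24,-18,0],[0,26,-18,0],[0,26,-18,0],[0,26,-18,0]]' >/dev/null;python3 st.py
python3 - <<'E'
from station import bot
from h import *
for n in('scene','top'):
    c=bot.read_camera(n);P=cloud(c);z=P[...,2]
    top=(z>.049)&(z<.066)&(P[...,0]>.3)&(P[...,0]<.6)&(P[...,1]<0)&(P[...,1]>-.4)&(cv2.cvtColor(c['pixels'],cv2.COLOR_RGB2HSV)[...,1]<80)
    k,l,st,ce=cv2.connectedComponentsWithStats(top.astype(np.uint8))
    for i in range(1,k):
        if st[i,4]>150:
            q=P[l==i][:,:2]*1000;print(n,np.median(c['pixels'][l==i],0),cv2.minAreaRect(q.astype(np.float32)),'back',np.percentile(q@[.9947,.1028],98).round(1))
c=bot.read_camera('scene')['pixels']
cv2.imwrite('pics/s7.png',cv2.resize(c[160:320,150:350],None,fx=4,fy=3.7,interpolation=cv2.INTER_CUBIC)[...,::-1])
E
```

```text
t 14.2 tcp [452.6 125.  149.6] head -173.86 F [-0.85  1.04  0.08] w -0.002 z [ 0.002  0.003 -1.   ]
scene [45. 44. 44.] ((549.6817626953125, -268.96527099609375), (64.12367248535156, 64.0779800415039), 1.7981382608413696) back 549.2
scene [215. 204. 191.] ((569.38818359375, -131.811279296875), (60.75857925415039, 66.00798797607422), 1.6404942274093628) back 581.9
top [207. 197. 183.] ((570.1329956054688, -132.04312133789062), (57.415184020996094, 63.92950439453125), 3.1859405040740967) back 580.3
top [83. 80. 76.] ((549.0946655273438, -269.5595703125), (60.792362213134766, 63.95891189575195), 3.3770601749420166) back 547.1
top [166. 174. 146.] ((426.1031188964844, -218.66929626464844), (50.11206817626953, 19.530412673950195), 53.51287078857422) back 419.1
```

View pics/s7.png

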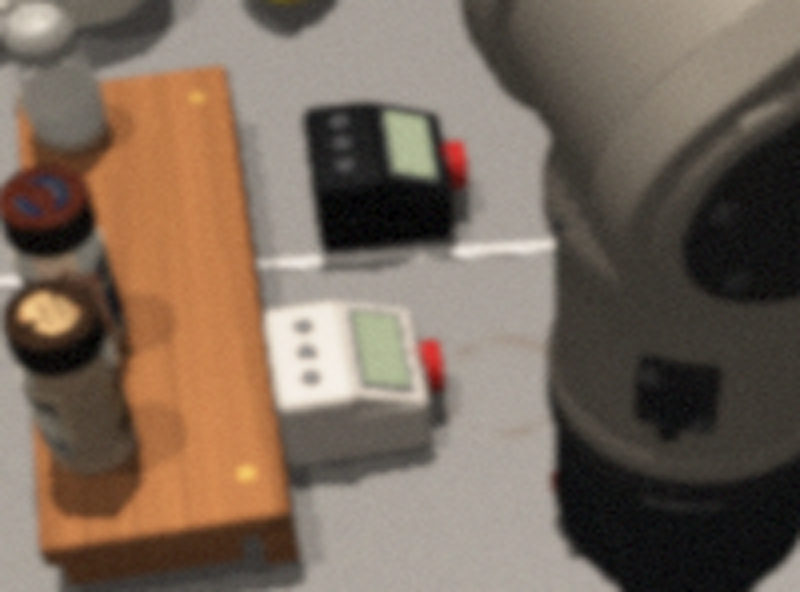

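```bash
python3 -c "
from station import bot
print(bot.hand_in())"
```

```text
the job is handed in; nothing more can be done
None
```

I handed the job in at about 14 s: the white timer stands roughly square against the step, its red button was pressed fully in for about half a second (peak about 11 N) and is out again, and the black timer was not touched.

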